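# Clear the pepper mill out and nest the mixing bowls

### The job

Nest the three mixing bowls where the large blue one stands. First take the pepper mill out of the blue bowl and stand it upright on the wooden serving board; then lift the yellow bowl off its slanted rest and set it upright on the floor of the blue bowl, and finally set the small red bowl upright inside the yellow one. Set everything down gently without dropping it, leave the blue bowl where it is, and do not disturb the jars and mug standing around.

Things in the scene. Friction and masses are not known exactly. Their poses are not given: they have to be found in the camera images.
- large_bowl: Large blue mixing bowl, loose, upright, 190 mm across the rim, 72 mm high, 0.6 kg. Wall 8 mm; upright collar over the top 28 mm (inner radius 87), below it the wall tapers to an upright foot 12 mm high of outer radius 60; inner floor 6 mm above the underside, about 50 mm in radius. Origin: centre of the underside; z along its axis to the mouth.
- medium_bowl: Yellow mixing bowl, 136 mm across, 74 mm high, about 0.25 kg. Wall 8 mm; upright collar over the top 28 mm (outer radius 68, inner 60), tapering to an upright foot 12 mm high of outer radius 44; inner floor 6 mm above the underside. Origin: centre of the underside; z along its axis to the mouth. Starts on the rest, axis 35 degrees off vertical, leaning to the rest's -x side (roughly to the robot).
- small_bowl: Small red mixing bowl, loose, upright on the worktop, 84 mm across the rim, 70 mm high, about 0.12 kg. Wall 8 mm thick; upright collar over the top 28 mm (outer radius 42, inner 34 mm), tapering to an upright foot 12 mm high of outer radius 28 mm. Origin: centre of the underside; z along its axis to the mouth. Standing in the yellow bowl it rests on its floor, 6 mm above the yellow underside.
- mill: Dark wooden pepper mill, loose, 58 mm in diameter, 170 mm tall, 0.18 kg (varies). It stands upright in the blue bowl, on its floor. Body up to 122 mm; round head 48 mm wide from 123 to 159 mm above its underside, small knob above. Origin: centre of the underside; z up along it.
- board: Flat brown wooden serving board lying on the worktop, loose, 0.7 kg, 184 mm (its x) by 290 mm (its y), 19 mm thick. Origin: centre of the underside.
- rest: Slanted wooden bowl rest, fixed: base 135 x 120 mm, a plate 124 x 120 mm sloping at 35 degrees, low side at the rest's -x, with three black rubber stops (10 mm high) round the low side of the bowl's foot. Origin: centre of the base's underside; the bowl's foot sits on the plate about 51 mm above it. Its y axis is level.
- honey_jar: Bystander: glass jar with yellow lid, 65 mm in diameter, 95 mm tall. Origin at the centre of the underside.
- mug: Bystander: white mug, 80 mm in diameter (113 mm with handle), 91 mm tall. Origin at the middle of the underside.
- spice_jar: Bystander: spice jar with a dark cap, 41 mm in diameter, 105 mm tall. Origin at the centre of the underside.
There are look-alikes about, which are no part of the job. There is more than one size of the medium_bowl; the job needs the larger.

How it is judged (in metres and radians):
On the way, in this order (a step that is already met when the one before it is completed fails the run):
1. the pepper mill stands upright and released on the serving board (z of mill in the frame of board between 0.014 and 0.026 m and x of mill in the frame of board between -0.085 and 0.085 m and y of mill in the frame of board between -0.138 and 0.138 m and angle between mill's own z axis and vertical below 0.1 rad and contact force between the fingers and mill below 0.1 N and linear speed of mill below 0.03 m/s), for 0.2 s.
2. the yellow bowl stands upright and released on the floor of the blue bowl (horizontal distance between medium_bowl and large_bowl below 0.022 m and z of medium_bowl in the frame of large_bowl between 0.002 and 0.011 m and angle between medium_bowl's own z axis and vertical below 0.1 rad and contact force between the fingers and medium_bowl below 0.1 N and linear speed of medium_bowl below 0.03 m/s), for 0.2 s.
3. the red bowl stands upright and released on the floor of the yellow bowl (horizontal distance between small_bowl and medium_bowl below 0.022 m and z of small_bowl in the frame of medium_bowl between 0.002 and 0.011 m and angle between small_bowl's own z axis and vertical below 0.1 rad and contact force between the fingers and small_bowl below 0.1 N and linear speed of small_bowl below 0.03 m/s), for 0.2 s.
At the end, for the whole second after the job is handed in: Mill on the board, axis 7 mm or more inside its edges; yellow bowl on the blue one's floor, red on the yellow one's (axes within 22 mm, undersides within 5 mm of the floor); all upright within 0.1 rad, released, at rest; blue bowl within 50 mm of its start (all of step 1 and all of step 2 and all of step 3 and angle between large_bowl's own z axis and vertical below 0.1 rad and distance of large_bowl from where it was at the start of the episode below 0.05 m); the robot touches nothing.
It fails at once if a bystander (jar with yellow lid, mug, spice jar) is moved more than 30 mm or tipped (distance of any of honey_jar, mug, spice_jar from where it was at the start of the episode above 0.03 m or angle between any of honey_jar, mug, spice_jar's own z axis and vertical above 0.3 rad).
It fails at once if the pepper mill topples (angle between mill's own z axis and vertical above 0.7 rad).
It fails at once if the mill, the yellow bowl or the red bowl is dropped (falls free by more than about 1 cm: faster than 0.45 m/s with no finger on it) ((linear speed of mill above 0.45 m/s and contact force between the fingers and mill below 0.1 N) or (linear speed of medium_bowl above 0.45 m/s and contact force between the fingers and medium_bowl below 0.1 N) or (linear speed of small_bowl above 0.45 m/s and contact force between the fingers and small_bowl below 0.1 N)).
It fails at once if something is rammed down: more than 80 N between the mill and the board or between two bowls (contact force between mill and board above 80 N or contact force between medium_bowl and large_bowl above 80 N or contact force between small_bowl and medium_bowl above 80 N).
It also fails if it takes over 66 s, if anything falls off the work surface, if the arm or the gripper's body presses on something with over 40 N, if the wrist force passes 120 N, or if a joint passes its speed limit or range.

### The arm

A 6-joint arm with a two-finger parallel gripper is mounted at the origin on a cart in front of the work surface, level with it; the furniture and walls round the work are solid. World frame = base frame: x ahead of the robot, y to its left, z up, the work surface at z = 0. Lengths are in mm, angles in rad, forces in N, time in s.
With the tool pointing down it reaches from about 300 to 875 mm from the base axis. Payload 6.4 kg.
Tool frame: the origin (TCP) lies midway between the tips of the shut fingers; the grasp point (between the pads) lies 19 mm behind it; z points along the fingers, y is the line along which they close (so a half turn about z gives the same grasp; the last joint's range is limited). The gripper opens to 85 mm and grips with 20 to 120 N. Pads are 22 mm wide; open, the fingers measure 114 mm over their backs; the gripper's body (76 mm by 85 mm) begins 54 mm behind the grasp point. The pads swing forward as they close: fully open they stand 13 mm farther back than shut.
Start: joints at [-1.542, 0.181, 1.607, -0, 1.354, -0.206], TCP at [133.788, -559.233, 231.288] pointing down, gripper open.
Joint ranges: [-2.99, 2.99], [-0.89, 2.07], [0.3, 2.58], [-1.14, 4.28], [0, 2.63], [-3.12, 3.12]. Speed limits (rad/s): [2.57, 2.57, 3.01, 3.14, 3.14, 3.14].

### API

Orientations are given as a rotation vector (axis times angle).
In Python, from plant import ctrl gives the robot as it stands.
- The arm moves only by the shell command python3 -m inch 'ROWS' [FORCE]. ROWS is JSON, a list of rows, each an object with "delta_pos": the shift along the world's x, y, z as a fraction of full scale, a list of three; "angular": the turn, a rotation vector about the world's x, y, z as a fraction of full scale, a list of three; "claw": the finger opening in mm, from 0 to 85.4. A call has 1 to 12 rows; each row is the pose to reach, as a shift and turn from the pose commanded when the call began, turning the shorter way round; what a row does not reach only later rows make up. Full scale, the value 1, is 300 mm for a shift and 360 degrees for a turn. A row lasts 1/8 s, in which the tool goes at most 62.5 mm and 10.7 degrees, less where a joint would pass 70% of its speed; a pose out of reach is approached as far as the arm can. A call with a number of a shift or a turn outside -1 to 1 is refused whole. A call with a gripper value outside its range is refused whole. The fingers move at their own pace and stop on an object; FORCE is the grip in N (left out, the last holds). Time passes only in rows, so rows that repeat a pose let the fingers close. It gives the time, the measured TCP pose, the force, the opening and the grip force at its end, in the units of the state.
- ctrl.get_state(): the state, without advancing time (a new reading comes with each control period).
- ctrl.camera(name): name is "side" or "top" or "wrist"; returns the picture (480x640x3 uint8, red, green, blue); there is no depth.
- ctrl.calibration(name): a dict with "fovy" (degrees; the focal length in pixels is half the picture's height over the tangent of half this angle, whatever the lens; pixels are square), "cx", "cy" (the principal point, pixels), "dist" ([k1, k2, p1, p2, k3] as OpenCV has them; the pictures are not rectified), "xyz" and "orientation" of the camera in the world; the wrist camera has in their place "mount" (4x4, takes a point from camera to tool coordinates, whose origin is the TCP and whose axes are the flange's). Camera axes: x right, y up, looking along -z (the intrinsics and any distortion apply to the point x, -y, -z); pixel columns grow to the right and rows downward; lengths in mm; the calibration is good to about 2 mm. A picture is of the moment at which its call begins: read the wrist's pose just before it. calibration takes no time and is no camera call.
- ctrl.finish_job(): hands the job in; it is judged then, once.
The state is a dict: "time": time; "qpos": joint angles; "qvel": joint speeds; "joint_efforts": joint torques, N m; "position": TCP position; "tcp_rot": TCP orientation; "force": force on the tool from outside, world axes, zero at the start; "wrist_torque": the same for the moment, N m; "grip_width": finger opening in mm; "finger_force": force on a finger pad.
Only numpy, scipy, OpenCV 4.12 (cv2) and the standard library are available. Lean on these libraries where they do the work, as an engineer would, in place of code of your own. Each camera call takes 0.05 s, during which the arm holds its last target. There are 200 camera calls.

## Working session

There is one attempt and no reset: what is moved stays moved. The work goes in short steps, Python scripts to look and compute and a shell command to move; the robot and the scene stay as the last step left them, time stands still between calls to the robot, and variables do not carry over. Pictures are saved under pics/ and viewed, at most 12 in all, crops included, and the job is handed in when it is done.

```bash
ls; mkdir -p pics; python3 - <<'E'
from plant import ctrl
import cv2,json
for n in("side","top","wrist"):
    print(n,ctrl.calibration(n))
s=ctrl.get_state();print(s)
a=ctrl.camera("top");b=ctrl.camera("side")
cv2.imwrite("pics/top0.png",a[:,:,::-1]);cv2.imwrite("pics/side0.png",b[:,:,::-1])
E
```

```text
pics
side {'fovy': 54.47618103379249, 'cx': 318.82325075390355, 'cy': 240.4840803593604, 'dist': array([-0.03663334,  0.        ,  0.        ,  0.        ,  0.        ]), 'xyz': array([ 330.46575822, -661.67734514,  594.51775717]), 'orientation': array([ 0.93925887, -0.17862783, -0.35499124])}
top {'fovy': 48.17350184375646, 'cx': 308.2235772565286, 'cy': 236.52881066154944, 'dist': array([-0.00681772,  0.        ,  0.        ,  0.        ,  0.        ]), 'xyz': array([ 377.5381323 ,    3.57005769, 1287.14481548]), 'orientation': array([ 0.14792552, -0.14618959, -1.57800137])}
wrist {'fovy': 60.45085085548837, 'cx': 318.60743825057324, 'cy': 241.22479022347127, 'dist': array([-0.02618961,  0.        ,  0.        ,  0.        ,  0.        ]), 'mount': array([[ 8.52276809e-04,  9.64497390e-01,  2.64091005e-01,
         6.71531931e+01],
       [ 9.99999621e-01, -8.68882145e-04, -5.39280968e-05,
        -6.14470663e-01],
       [ 1.77450450e-04,  2.64090951e-01, -9.64497765e-01,
        -1.42367777e+02],
       [ 0.00000000e+00,  0.00000000e+00,  0.00000000e+00,
         1.00000000e+00]])}
{'time': 0.0, 'qpos': array([-1.54229800e+00,  1.81542219e-01,  1.60802075e+00,  2.29752255e-05,
        1.35383853e+00, -2.06289993e-01]), 'qvel': array([-0.00043979, -0.00105096,  0.00065783,  0.00096486, -0.00050477,
        0.00087489]), 'joint_efforts': array([ 2.26209511e-05, -4.44876730e+01, -3.51340699e+01, -2.24633491e-04,
        9.02499160e-03,  2.46044657e-06]), 'position': array([ 133.77949023, -558.6351929 ,  230.37735793]), 'tcp_rot': array([-3.11818332e+00, -3.67739574e-01, -2.87182207e-04]), 'force': array([-0.02431188, -0.70702257,  0.15844999]), 'wrist_torque': array([ 0.01897778, -0.03447674,  0.00108315]), 'finger_force': 0.0, 'grip_width': 85.27170148267606}
```

View pics/top0.png

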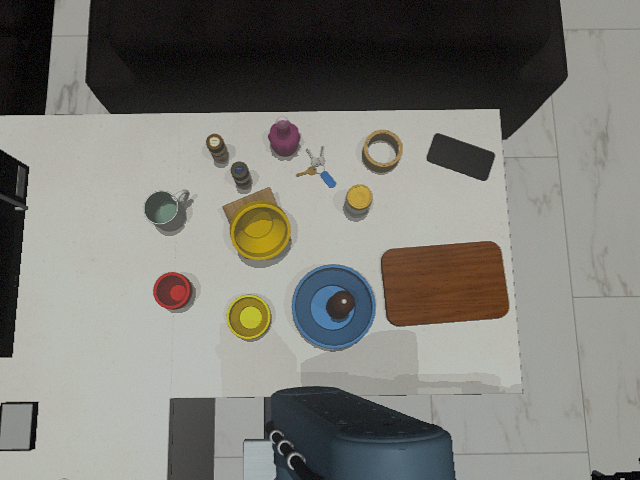

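View pics/side0.png

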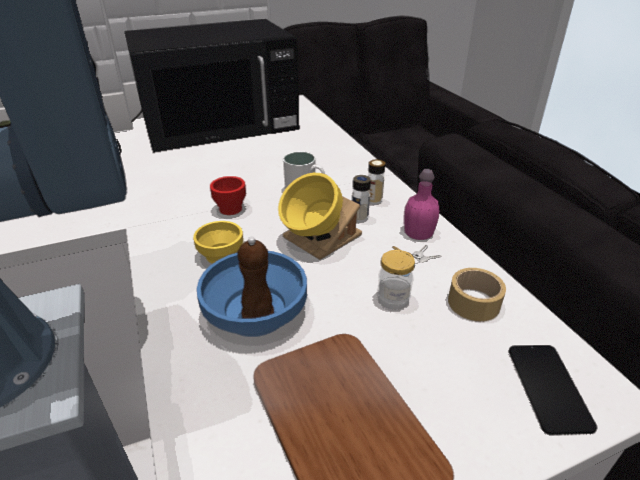

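Top view: the yellow candidates are (261,231), on the rest, and (249,317), on the worktop. The one on the rest fits, since the larger bowl is the one leaning on the rest. Blue is at (333,307) with the mill at (341,304), the only red bowl is at (172,291), the board is at (446,283), the honey jar at (358,199), the mug at (163,208), and the spice jar with dark cap at (240,174).

```bash
cat > h.py <<'E'
from plant import ctrl
import numpy as np, cv2
from scipy.spatial.transform import Rotation as R
def cam(n,s=None):
    c=ctrl.calibration(n); f=240/np.tan(np.radians(c["fovy"]/2))
    K=np.array([[f,0,c["cx"]],[0,f,c["cy"]],[0,0,1]])
    if "xyz" in c: return K,c["dist"],R.from_rotvec(c["orientation"]).as_matrix(),c["xyz"]
    T=R.from_rotvec(s["tcp_rot"]).as_matrix(); M=c["mount"]
    return K,c["dist"],T@M[:3,:3],T@M[:3,3]+s["position"]
def rays(C,px):
    p=cv2.undistortPoints(np.float64(px).reshape(-1,1,2),C[0],C[1])[:,0]
    return np.c_[p[:,0],-p[:,1],-np.ones(len(p))]@C[2].T
def plane(C,px,z):
    d=rays(C,px); return C[3]+d*((z-C[3][2])/d[:,2])[:,None]
def tri(C1,p1,C2,p2):
    a=rays(C1,p1)[0];b=rays(C2,p2)[0]
    t=np.linalg.lstsq(np.c_[a,-b],C2[3]-C1[3],rcond=None)[0]
    q1=C1[3]+t[0]*a;q2=C2[3]+t[1]*b
    return (q1+q2)/2,np.linalg.norm(q1-q2)
def proj(C,X):
    X=(np.atleast_2d(X)-C[3])@C[2]*[1,-1,-1]
    return cv2.projectPoints(X,np.zeros(3),np.zeros(3),C[0],C[1])[0][:,0]
def blob(im,lo,hi,box):
    h=cv2.cvtColor(im,cv2.COLOR_RGB2HSV); m=cv2.inRange(h,lo,hi)
    x0,y0,x1,y1=box; k=np.zeros_like(m);k[y0:y1,x0:x1]=m[y0:y1,x0:x1]
    k=cv2.morphologyEx(k,cv2.MORPH_OPEN,np.ones((3,3)))
    c=max(cv2.findContours(k,cv2.RETR_EXTERNAL,cv2.CHAIN_APPROX_NONE)[0],key=cv2.contourArea)
    return c[:,0].astype(float)
def circ(P):
    h=cv2.convexHull(np.float32(P[:,:2])); (x,y),r=cv2.minEnclosingCircle(h)
    m=h[:,0]; s=np.linalg.lstsq(np.c_[2*m,np.ones(len(m))],(m**2).sum(1),rcond=None)[0]
    return np.round([x,y,r,s[0],s[1],np.sqrt(s[2]+s[0]**2+s[1]**2)],1)
E
python3 - <<'E'
from h import *
t=cv2.imread("pics/top0.png")[:,:,::-1].copy();s=cv2.imread("pics/side0.png")[:,:,::-1].copy()
T=cam("top");S=cam("side")
B=blob(t,(95,60,50),(125,255,255),(280,255,385,355));print("blue",circ(plane(T,B,72)))
r=blob(t,(172,120,40),(180,255,255),(140,260,205,320));
r2=blob(t,(0,150,60),(5,255,255),(140,260,205,320));print("red",circ(plane(T,np.r_[r,r2],70)))
m=blob(t,(0,20,0),(20,255,110),(322,285,362,325));print("mill",cv2.minEnclosingCircle(np.float32(m)),circ(plane(T,m,147)))
b=blob(t,(0,90,40),(15,255,200),(375,235,515,330));q=cv2.minAreaRect(np.float32(plane(T,b,19)[:,:2]));print("board",q)
y=blob(t,(22,150,60),(33,255,255),(225,195,300,270));print("yel small",circ(plane(T,blob(t,(22,120,60),(33,255,255),(222,285,280,345)),50)))
e=cv2.fitEllipse(np.float32(y));print("yel top",e)
ys=blob(s,(22,150,60),(33,255,255),(270,165,350,242));es=cv2.fitEllipse(np.float32(ys));print("yel side",es)
print(tri(T,[e[0]],S,[es[0]]))
for n,p,z in(("honey",(358,190),95),("mug",(163,205),91),("spice",(240,168),105)):print(n,plane(T,[p],z)[0].round())
a=cv2.resize(t[170:345,130:390],None,fx=3,fy=3,interpolation=2)
cv2.imwrite("pics/c1.png",a[:,:780,::-1])
a=cv2.resize(s[160:320,180:380],None,fx=4,fy=3.75,interpolation=2);cv2.imwrite("pics/c2.png",a[:,:,::-1])
E
```

```text
blue [448.7 -50.6  94.3 448.7 -50.6  93.9]Traceback (most recent call last):
  File "<stdin>", line 5, in <module>
  File "h.py", line 27, in blob
    c=max(cv2.findContours(k,cv2.RETR_EXTERNAL,cv2.CHAIN_APPROX_NONE)[0],key=cv2.contourArea)
ValueError: max() iterable argument is empty
```

```bash
python3 - <<'E'
from h import *
t=cv2.imread("pics/top0.png")[:,:,::-1].copy();s=cv2.imread("pics/side0.png")[:,:,::-1].copy()
T=cam("top");S=cam("side")
hsv=cv2.cvtColor(t,cv2.COLOR_RGB2HSV);print(hsv[291,172],hsv[291,157],hsv[303,342],hsv[283,446],hsv[231,261],hsv[317,228])
r2=blob(t,(0,130,40),(8,255,255),(140,260,205,320));print("red",circ(plane(T,r2,70)))
m=blob(t,(0,20,0),(25,255,110),(322,285,362,325));print("mill",cv2.minEnclosingCircle(np.float32(m)),circ(plane(T,m,147)))
b=blob(t,(0,90,40),(18,255,200),(375,235,515,330));q=cv2.minAreaRect(np.float32(plane(T,b,19)[:,:2]));print("board",q)
y=blob(t,(22,150,60),(33,255,255),(225,195,300,270));print("yel small",circ(plane(T,blob(t,(22,120,60),(33,255,255),(222,285,280,345)),50)))
e=cv2.fitEllipse(np.float32(y));print("yel top",e)
ys=blob(s,(22,150,60),(33,255,255),(270,165,350,242));es=cv2.fitEllipse(np.float32(ys));print("yel side",es)
print(tri(T,[e[0]],S,[es[0]]))
for n,p,z in(("honey",(358,190),95),("mug",(163,205),91),("spice",(240,168),105)):print(n,plane(T,[p],z)[0].round())
a=cv2.resize(t[170:345,130:390],None,fx=3,fy=3,interpolation=2)
cv2.imwrite("pics/c1.png",a[:,:780,::-1])
a=cv2.resize(s[160:320,180:380],None,fx=4,fy=3.75,interpolation=2);cv2.imwrite("pics/c2.png",a[:,:,::-1])
E
```

```text
[  1 169 169] [ 6 92 78] [30 12 87] [ 12 163 105] [ 25 216 170] [ 30 182 174]
red [488.2 315.2  41.2 488.4 315.4  40.7]
mill ((342.6333312988281, 302.0), 11.349159240722656) [451.8 -67.6  23.8 452.2 -67.6  22.9]
board ((502.65496826171875, -316.57818603515625), (182.55203247070312, 288.9415588378906), 3.9072439670562744)
yel small [428.1 143.   50.5 427.7 142.8  49.8]
yel top ((259.42694091796875, 229.9474334716797), (58.9737434387207, 59.19709396362305), 102.08726501464844)
yel side ((310.73846435546875, 204.9239044189453), (60.04130935668945, 64.3670425415039), 42.16727828979492)
(array([621.27378963, 113.73522165,  93.37526322]), np.float64(2.657874227296146))
honey [ 710. -112.   95.]
mug [682. 336.  91.]
spice [763. 158. 105.]
```

View pics/c1.png

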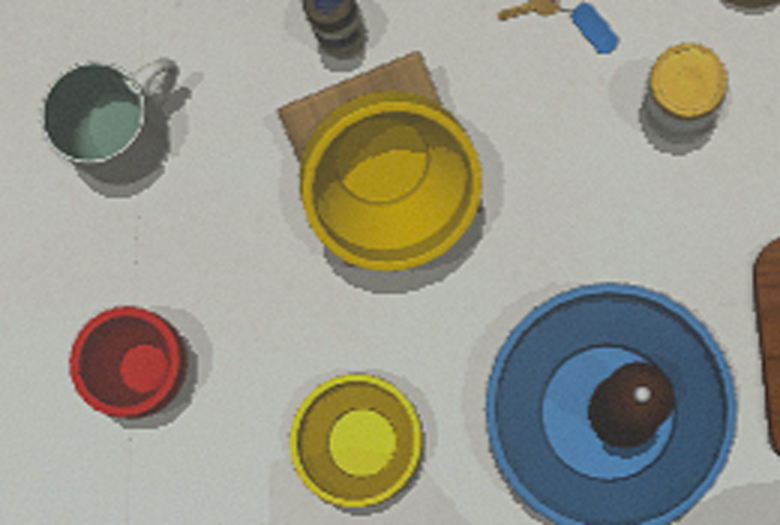

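View pics/c2.png

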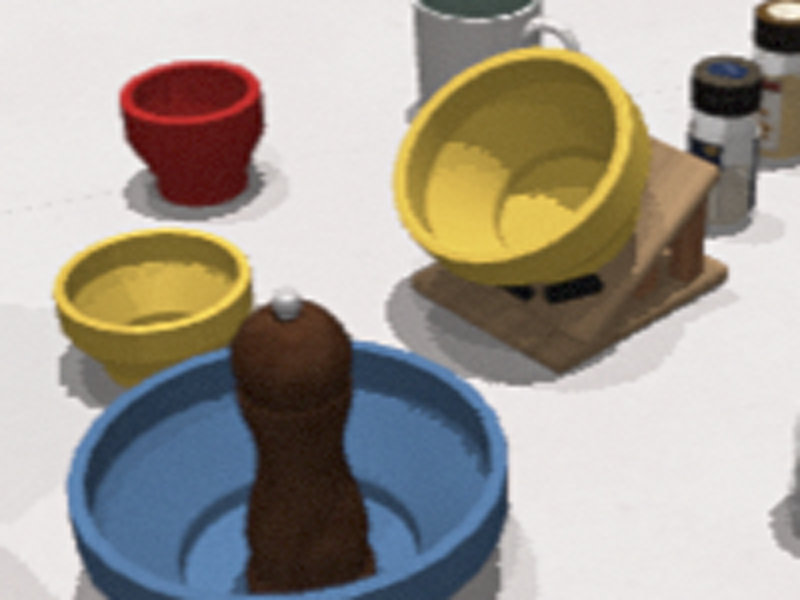

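The crops confirm the targets. The yellow bowl leaning on the rest has the larger rim (about 60 px across against 43 px for the other), so it is the one needed. The plate's level top edge runs from px (223,206) to (270,187). First I go to the mill and work out the tilted bowl.

```bash
python3 -m inch '[{"delta_pos":[0.65,0.97,0],"angular":[0,0,0],"claw":85},{"delta_pos":[0.65,0.97,0],"angular":[0,0,0],"claw":85},{"delta_pos":[0.65,0.97,0],"angular":[0,0,0],"claw":85},{"delta_pos":[0.65,0.97,0],"angular":[0,0,0],"claw":85},{"delta_pos":[0.65,0.97,0],"angular":[0,0,0],"claw":85},{"delta_pos":[0.65,0.97,0],"angular":[0,0,0],"claw":85},{"delta_pos":[0.65,0.97,0],"angular":[0,0,0],"claw":85}]' 40
python3 - <<'E'
from h import *
t=cv2.imread("pics/top0.png")[:,:,::-1].copy();T=cam("top");S=cam("side")
s=cv2.imread("pics/side0.png")[:,:,::-1].copy()
P=plane(T,[(222.7,206),(270,187.3)],87);d=P[0]-P[1];d/=np.linalg.norm(d);print("edge",P.round(),d)
x=np.array([d[1],-d[0],0]);print("rest x",x,np.degrees(np.arctan2(x[1],x[0])))
n=-x*np.sin(np.radians(35))+[0,0,np.cos(np.radians(35))]
v=np.cross(n,d)
y=blob(t,(22,150,60),(33,255,255),(225,195,300,270));y=y[y[:,1]>215]
for z in(106,112,118):
    p0=plane(T,[(260.3,231.3)],z)[0]
    r=rays(T,y);X=T[3]+r*(((p0-T[3])@n)/(r@n))[:,None]-p0
    uv=np.c_[X@d,X@v];c=circ(uv);cc=p0+c[3]*d+c[4]*v;print(z,c,"centre",cc.round(1),"origin",(cc-74*n).round(1))
    a=np.linspace(0,6.28,9)[:8,None];print(proj(S,cc+68*(np.cos(a)*d+np.sin(a)*v)).round().tolist())
E
```

```text
time: 0.98
position: [329.7, -266.1, 231.1]
tcp_rot: [-3.119, -0.375, -0.0]
force: [0.3, -0.5, -1.2]
grip_width: 84.8
finger_force: 0.0
edge [[679. 199.  87.]
 [722.  91.  87.]] [-0.3688622   0.92948409  0.        ]
rest x [0.92948409 0.3688622  0.        ] 21.645463241340735
106 [ 1.8 -0.4 70.5  1.5  0.6 68. ] centre [613.3 112.1 105.7] origin [652.7 127.8  45. ]
[[285.0, 189.0], [278.0, 211.0], [287.0, 227.0], [309.0, 229.0], [330.0, 214.0], [337.0, 191.0], [326.0, 175.0], [305.0, 175.0]]
112 [ 1.8 -0.4 70.1  1.4  0.6 67.8] centre [612.1 111.5 111.7] origin [651.6 127.1  51. ]
[[285.0, 187.0], [277.0, 208.0], [286.0, 225.0], [308.0, 227.0], [330.0, 212.0], [337.0, 189.0], [326.0, 173.0], [304.0, 173.0]]
118 [ 1.8 -0.4 69.7  1.5  0.6 67.3] centre [610.9 111.  117.7] origin [650.3 126.7  57. ]
[[284.0, 185.0], [276.0, 206.0], [285.0, 223.0], [307.0, 225.0], [329.0, 209.0], [336.0, 186.0], [325.0, 170.0], [304.0, 170.0]]
```

```bash
python3 -m inch '[{"delta_pos":[0.408,0.662,-0.05],"angular":[0,0,0],"claw":85},{"delta_pos":[0.408,0.662,-0.05],"angular":[0,0,0],"claw":85},{"delta_pos":[0.408,0.662,-0.05],"angular":[0,0,0],"claw":85},{"delta_pos":[0.408,0.662,-0.05],"angular":[0,0,0],"claw":85},{"delta_pos":[0.408,0.662,-0.05],"angular":[0,0,0],"claw":85},{"delta_pos":[0.408,0.662,-0.05],"angular":[0,0,0],"claw":85}]'
python3 - <<'E'
from h import *
s=ctrl.get_state();C=cam("wrist",s);w=ctrl.camera("wrist");p=ctrl.camera("side")
print(s["position"],proj(C,[[452,-67.6,147],[452,-67.6,176],[448.7,-50.6,72]]).round())
cv2.imwrite("pics/w1.png",np.hstack([w,p])[:, :, ::-1]) if 0 else cv2.imwrite("pics/w1.png",cv2.resize(np.vstack([w,p]),(480,600)[::1],interpolation=3)[:,:,::-1])
E
```

```text
time: 1.72
position: [450.9, -70.5, 216.0]
tcp_rot: [3.12, 0.368, -0.002]
force: [1.3, -0.2, 0.7]
grip_width: 84.9
finger_force: 0.0
[450.89751455 -70.51977292 215.95852275] [[315. 255.]
 [314. 273.]
 [292. 222.]]
```

View pics/w1.png

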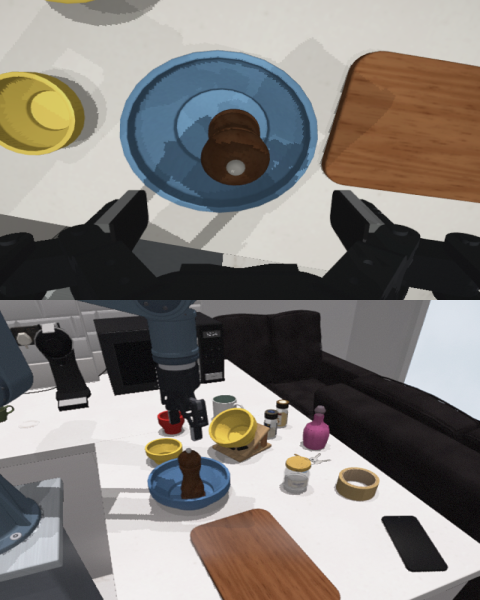

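The wrist view shows the knob at px (313,267), against (314,273) predicted, so the mill is where it was measured, between the fingers. Descend and close.

```bash
python3 -m inch '[{"delta_pos":[0,0,-0.15],"angular":[0,0,0],"claw":85},{"delta_pos":[0,0,-0.25],"angular":[0,0,0],"claw":85},{"delta_pos":[0,0,-0.31],"angular":[0,0,0],"claw":85},{"delta_pos":[0,0,-0.31],"angular":[0,0,0],"claw":85},{"delta_pos":[0,0,-0.31],"angular":[0,0,0],"claw":60},{"delta_pos":[0,0,-0.31],"angular":[0,0,0],"claw":40},{"delta_pos":[0,0,-0.31],"angular":[0,0,0],"claw":40},{"delta_pos":[0,0,-0.31],"angular":[0,0,0],"claw":40},{"delta_pos":[0,0,-0.31],"angular":[0,0,0],"claw":40}]' 40
```

```text
time: 2.95
position: [452.3, -69.9, 124.8]
tcp_rot: [3.119, 0.368, 0.004]
force: [-0.3, 0.8, 6.4]
grip_width: 46.5
finger_force: 40.4
```

```bash
python3 -m inch '[{"delta_pos":[0,0,0.04],"angular":[0,0,0],"claw":40},{"delta_pos":[0,0,0.13],"angular":[0,0,0],"claw":40},{"delta_pos":[0,0,0.24],"angular":[0,0,0],"claw":40},{"delta_pos":[0,0,0.3],"angular":[0,0,0],"claw":40},{"delta_pos":[0.02,-0.08,0.3],"angular":[0,0,0],"claw":40},{"delta_pos":[0.04,-0.22,0.3],"angular":[0,0,0],"claw":40},{"delta_pos":[0.07,-0.38,0.3],"angular":[0,0,0],"claw":40},{"delta_pos":[0.1,-0.55,0.3],"angular":[0,0,0],"claw":40},{"delta_pos":[0.12,-0.7,0.3],"angular":[0,0,0],"claw":40},{"delta_pos":[0.13,-0.79,0.3],"angular":[0,0,0],"claw":40},{"delta_pos":[0.13,-0.83,0.3],"angular":[0,0,0],"claw":40},{"delta_pos":[0.13,-0.83,0.3],"angular":[0,0,0],"claw":40}]'
python3 - <<'E'
from h import *
s=ctrl.get_state();p=ctrl.camera("side");print(s["position"],s["force"],s["grip_width"])
S=cam("side");print(proj(S,[[491,-319,97],[491,-319,19]]))
cv2.imwrite("pics/s2.png",p[:,:,::-1])
E
```

```text
time: 4.45
position: [489.9, -318.6, 213.3]
tcp_rot: [-3.12, -0.367, 0.001]
force: [0.7, 0.7, -2.4]
grip_width: 46.9
finger_force: 41.8
[ 489.90789428 -318.55992529  213.30751909] [ 0.69857053  0.68507237 -2.44293094] 46.89857021387785
[[336.50188172 384.68957047]
 [335.4194918  420.08590027]]
```

View pics/s2.png

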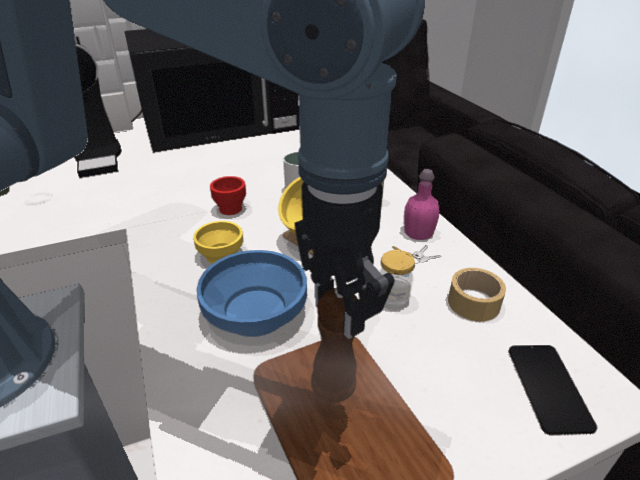

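The mill hangs upright over the board, its bottom at about px (334,400). Lower it.

```bash
python3 -m inch '[{"delta_pos":[0,0,-0.06],"angular":[0,0,0],"claw":40},{"delta_pos":[0,0,-0.13],"angular":[0,0,0],"claw":40},{"delta_pos":[0,0,-0.19],"angular":[0,0,0],"claw":40},{"delta_pos":[0,0,-0.225],"angular":[0,0,0],"claw":40},{"delta_pos":[0,0,-0.235],"angular":[0,0,0],"claw":40},{"delta_pos":[0,0,-0.243],"angular":[0,0,0],"claw":40},{"delta_pos":[0,0,-0.243],"angular":[0,0,0],"claw":40}]'
```

```text
time: 5.38
position: [490.5, -318.9, 140.8]
tcp_rot: [3.119, 0.368, 0.001]
force: [-0.2, -0.5, -1.4]
grip_width: 46.1
finger_force: 41.8
```

```bash
python3 -m inch '[{"delta_pos":[0,0,-0.004],"angular":[0,0,0],"claw":40},{"delta_pos":[0,0,-0.008],"angular":[0,0,0],"claw":40},{"delta_pos":[0,0,-0.008],"angular":[0,0,0],"claw":40}]'
```

```text
time: 5.75
position: [490.2, -318.7, 138.1]
tcp_rot: [3.12, 0.368, 0.0]
force: [-0.1, -0.5, -3.1]
grip_width: 46.8
finger_force: 41.8
```

```bash
python3 -m inch '[{"delta_pos":[0,0,-0.004],"angular":[0,0,0],"claw":40},{"delta_pos":[0,0,-0.007],"angular":[0,0,0],"claw":40},{"delta_pos":[0,0,-0.007],"angular":[0,0,0],"claw":40}]'
```

```text
time: 6.12
position: [491.1, -318.8, 137.8]
tcp_rot: [3.119, 0.368, 0.003]
force: [-1.5, 2.1, 8.7]
grip_width: 46.8
finger_force: 43.2
```

```bash
python3 -m inch '[{"delta_pos":[0,0,0],"angular":[0,0,0],"claw":55},{"delta_pos":[0,0,0],"angular":[0,0,0],"claw":75},{"delta_pos":[0,0,0],"angular":[0,0,0],"claw":85},{"delta_pos":[0,0,0],"angular":[0,0,0],"claw":85},{"delta_pos":[0,0,0.03],"angular":[0,0,0],"claw":85},{"delta_pos":[0,0,0.12],"angular":[0,0,0],"claw":85},{"delta_pos":[0,0,0.26],"angular":[0,0,0],"claw":85},{"delta_pos":[0,0,0.4],"angular":[0,0,0],"claw":85},{"delta_pos":[0,0,0.45],"angular":[0,0,0],"claw":85},{"delta_pos":[0,0,0.45],"angular":[0,0,0],"claw":85}]'
cat >> h.py <<'E'
def tilt(s,a=35,n=np.array([-.5331,-.2116,.8192]),d=np.array([-.3689,.9295,0])):
    # rotation (as fraction rows) from present tool pose to z=-n, y=-d
    y=-d;z=-n;G=np.c_[np.cross(y,z),y,z]
    return (R.from_matrix(G)*R.from_rotvec(s["tcp_rot"]).inv()).as_rotvec()/(2*np.pi)
E
python3 - <<'E'
from h import *
s=ctrl.get_state();print(tilt(s).round(4),((np.array([603.6,39.3,161])-s["position"])/300).round(3))
T=cam("top");t=ctrl.camera("top");cv2.imwrite("pics/t2.png",t[:,:,::-1])
print(s["position"],proj(T,[[491,-319,180]]))
E
```

```text
time: 7.38
position: [490.5, -319.0, 271.9]
tcp_rot: [3.118, 0.368, 0.002]
force: [0.4, -0.2, -0.8]
grip_width: 84.9
finger_force: 0.0
[ 0.0296 -0.0925  0.0221] [ 0.377  1.194 -0.37 ]
[ 490.52552317 -318.96435033  271.86099354] [[464.81157573 280.25077844]]
```

```bash
python3 -m inch '[{"delta_pos":[0.06,0.19,0],"angular":[0,0,0],"claw":85},{"delta_pos":[0.12,0.38,0],"angular":[0.007,-0.023,0.006],"claw":85},{"delta_pos":[0.18,0.57,0],"angular":[0.015,-0.046,0.011],"claw":70},{"delta_pos":[0.25,0.76,0],"angular":[0.022,-0.069,0.017],"claw":45},{"delta_pos":[0.3,0.9,0],"angular":[0.03,-0.0925,0.022],"claw":45},{"delta_pos":[0.33,0.97,0],"angular":[0.03,-0.0925,0.022],"claw":45},{"delta_pos":[0.33,0.98,-0.05],"angular":[0.03,-0.0925,0.022],"claw":45},{"delta_pos":[0.33,0.98,-0.1],"angular":[0.03,-0.0925,0.022],"claw":45},{"delta_pos":[0.33,0.98,-0.1],"angular":[0.03,-0.0925,0.022],"claw":45}]'
cat > wr.py <<'E'
from h import *
n=np.array([-.5331,-.2116,.8192]);d=np.array([-.3689,.9295,0]);v=np.cross(n,d);c0=np.array([612,111.5,112])
s=ctrl.get_state();C=cam("wrist",s);w=ctrl.camera("wrist");cv2.imwrite("pics/w3.png",w[:,:,::-1])
a=np.linspace(0,6.28,9)[:8,None];print("pred rim",proj(C,c0+68*(np.cos(a)*d+np.sin(a)*v)).round().tolist())
y=blob(w,(20,120,40),(35,255,255),(0,0,640,480));print("bbox",y.min(0),y.max(0))
y=y[(y[:,0]>3)&(y[:,0]<636)&(y[:,1]>3)&(y[:,1]<476)]
r=rays(C,y);X=C[3]+r*(((c0-C[3])@n)/(r@n))[:,None]-c0;uv=np.c_[X@d,X@v];print(circ(uv))
print(s["position"],tilt(s).round(4))
E
python3 wr.py
```

```text
time: 8.55
position: [588.0, -24.8, 237.9]
tcp_rot: [-2.838, -0.539, -0.887]
force: [-0.6, -0.2, 0.1]
grip_width: 45.0
finger_force: 0.0
pred rim [[68.0, 242.0], [104.0, 303.0], [169.0, 327.0], [229.0, 303.0], [252.0, 242.0], [220.0, 176.0], [149.0, 147.0], [84.0, 176.0]]
bbox [ 70. 148.] [258. 327.]
[-3.9 -0.8 70.4 -3.6 -0.5 68.6]
[587.96094004 -24.83019084 237.88071592] [-0.0009 -0.001  -0.    ]
```

View pics/w3.png

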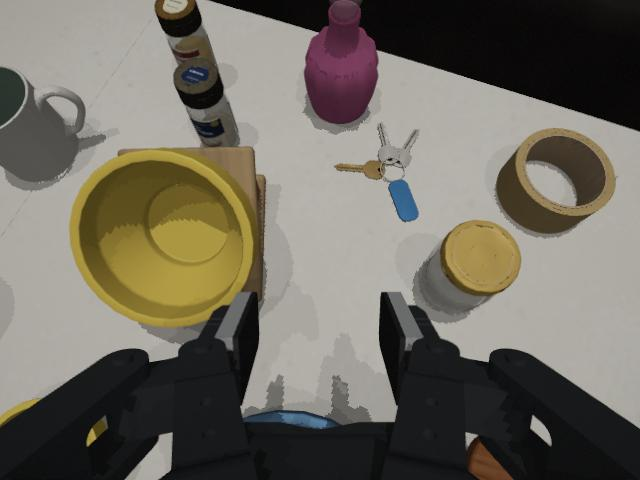

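The wrist view shows the large yellow bowl's rim at px x 70–257, y 148–327, as predicted, so the pose is good to about 3 mm. Move in above the -y rim and re-measure.

```bash
python3 -m inch '[{"delta_pos":[0.02,0.1,0],"angular":[-0.001,-0.001,0],"claw":45},{"delta_pos":[0.05,0.214,-0.05],"angular":[-0.001,-0.001,0],"claw":45},{"delta_pos":[0.052,0.214,-0.15],"angular":[-0.001,-0.001,0],"claw":45},{"delta_pos":[0.052,0.214,-0.24],"angular":[-0.001,-0.001,0],"claw":45},{"delta_pos":[0.052,0.214,-0.256],"angular":[-0.001,-0.001,0],"claw":45},{"delta_pos":[0.052,0.214,-0.256],"angular":[-0.001,-0.001,0],"claw":45}]'
python3 wr.py
python3 - <<'E'
from h import *
t=cv2.imread("pics/t2.png")[:,:,::-1].copy();T=cam("top")
m=blob(t,(0,20,0),(25,255,60),(440,255,485,300)) if 0 else None
E
```

```text
time: 9.35
position: [605.3, 38.9, 164.7]
tcp_rot: [-2.842, -0.546, -0.903]
force: [0.8, 0.5, 0.8]
grip_width: 45.3
finger_force: 0.0
pred rim [[67.0, 267.0], [116.0, 349.0], [205.0, 381.0], [289.0, 350.0], [325.0, 268.0], [286.0, 176.0], [186.0, 134.0], [92.0, 175.0]]
bbox [ 70. 137.] [325. 372.]
[-1.5 -0.6 68.8 -1.7 -0.3 67.3]
[605.31749032  38.94675414 164.73126825] [ 0.0004  0.0008 -0.    ]
```

```bash
python3 -m inch '[{"delta_pos":[0.04,0.015,-0.06],"angular":[0,0.001,0],"claw":45},{"delta_pos":[0.09,0.034,-0.15],"angular":[0,0.001,0],"claw":45},{"delta_pos":[0.12,0.046,-0.2],"angular":[0,0.001,0],"claw":45},{"delta_pos":[0.14,0.053,-0.23],"angular":[0,0.001,0],"claw":45},{"delta_pos":[0.149,0.057,-0.247],"angular":[0,0.001,0],"claw":45},{"delta_pos":[0.149,0.057,-0.247],"angular":[0,0.001,0],"claw":45}]'
```

```text
time: 10.15
position: [649.8, 56.6, 90.4]
tcp_rot: [-2.844, -0.546, -0.894]
force: [-0.1, -0.2, 0.5]
grip_width: 45.0
finger_force: 0.0
```

```bash
python3 -m inch '[{"delta_pos":[0,0,0],"angular":[0,0,0],"claw":25},{"delta_pos":[0,0,0],"angular":[0,0,0],"claw":12},{"delta_pos":[0,0,0],"angular":[0,0,0],"claw":2},{"delta_pos":[0,0,0],"angular":[0,0,0],"claw":2},{"delta_pos":[0,0,0],"angular":[0,0,0],"claw":2},{"delta_pos":[0,0,0],"angular":[0,0,0],"claw":2}]' 70
```

```text
time: 10.9
position: [649.3, 56.9, 90.7]
tcp_rot: [-2.843, -0.547, -0.893]
force: [-7.0, -1.5, 7.4]
grip_width: 6.6
finger_force: 68.5
```

```bash
python3 -m inch '[{"delta_pos":[-0.02,-0.008,0.03],"angular":[0,0,0],"claw":2},{"delta_pos":[-0.06,-0.024,0.092],"angular":[0,0,0],"claw":2},{"delta_pos":[-0.107,-0.042,0.164],"angular":[0,0,0],"claw":2},{"delta_pos":[-0.13,-0.05,0.28],"angular":[0,0,0],"claw":2},{"delta_pos":[-0.15,-0.06,0.38],"angular":[0,0,0],"claw":2},{"delta_pos":[-0.2,-0.1,0.42],"angular":[-0.007,0.018,0],"claw":2},{"delta_pos":[-0.26,-0.15,0.42],"angular":[-0.014,0.036,0],"claw":2},{"delta_pos":[-0.33,-0.22,0.42],"angular":[-0.022,0.054,0],"claw":2},{"delta_pos":[-0.4,-0.3,0.42],"angular":[-0.029,0.072,0],"claw":2},{"delta_pos":[-0.47,-0.38,0.42],"angular":[-0.036,0.09,0],"claw":2},{"delta_pos":[-0.52,-0.44,0.42],"angular":[-0.036,0.09,0],"claw":2},{"delta_pos":[-0.52,-0.44,0.42],"angular":[-0.036,0.09,0],"claw":2}]'
python3 - <<'E'
from h import *
s=ctrl.get_state();p=ctrl.camera("side");t=ctrl.camera("top")
cv2.imwrite("pics/s4.png",cv2.resize(np.hstack([t[150:400,200:520],p[80:330,160:480]]),(800,312))[:,:,::-1]);cv2.imwrite("pics/t4.png",t[:,:,::-1])
Rm=R.from_rotvec(s["tcp_rot"]).as_matrix();print(s["position"],s["force"],s["grip_width"]);print(Rm[:,1],Rm[:,2])
E
```

```text
time: 12.4
position: [492.7, -76.1, 216.0]
tcp_rot: [3.083, 0.589, -0.001]
force: [0.0, 0.4, -2.2]
grip_width: 6.7
finger_force: 68.4
[492.66291141 -76.1479444  215.97999041] [ 0.04562676  0.38606406 -2.18849074] 6.715620121457565
[ 0.36883784 -0.92949071  0.00238072] [-3.86351103e-04 -2.71461967e-03 -9.99996241e-01]
```

View pics/s4.png

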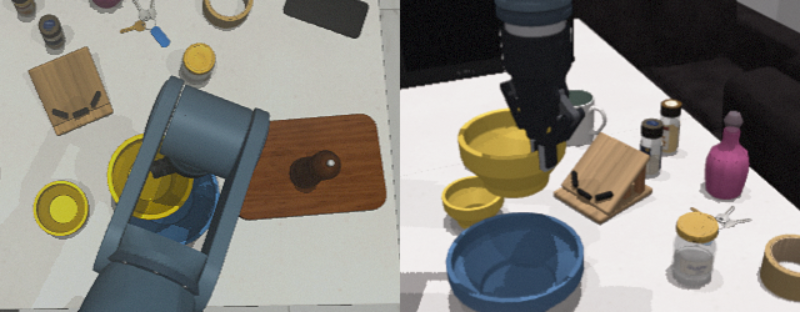

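The yellow bowl hangs upright in the grip (foot at about side px (248,236)), the mill stands on the board, and the blue bowl has not moved. Check the hang offset numerically.

```bash
python3 - <<'E'
from h import *
t=cv2.imread("pics/t4.png")[:,:,::-1].copy();S=cam("side");T=cam("top")
p=ctrl.camera("side");s=ctrl.get_state();d=np.array([-.369,.9295,0]);q=s["position"];print(q)
for off in(60,64):
  c=q+off*d
  a=np.radians(np.arange(0,360,3))[:,None];ci=np.hstack([np.cos(a),np.sin(a),0*a])
  P=np.r_[proj(S,c+[0,0,26]+68*ci),proj(S,c+[0,0,-48]+44*ci)];print("pred",P.min(0),P.max(0))
y=blob(p,(20,120,40),(35,255,255),(195,120,330,245));print("bbox",y.min(0),y.max(0))
# foot: bottom row positions
h=cv2.convexHull(np.float32(y))[:,0];print(h[h[:,1]>225])
P=proj(S,q+64*d+[0,0,-48]+44*ci);print(P[P[:,1]>225].round(0).tolist()[::3])
print(proj(T,q+64*d+[0,0,26]+68*ci).min(0),blob(t,(22,120,40),(33,255,255),(280,240,365,330)).min(0))
E
```

```text
[493.52512685 -75.05657279 216.17841326]
pred [206.38337263 164.04377287] [293.46008295 237.8845675 ]
pred [204.99063678 163.2890925 ] [291.80299385 236.84093713]
bbox [195. 167.] [278. 244.]
[[276. 227.]
 [272. 231.]
 [269. 233.]
 [264. 235.]
 [241. 244.]
 [195. 244.]
 [195. 232.]]
[[226.0, 225.0], [227.0, 227.0], [228.0, 229.0], [230.0, 231.0], [232.0, 233.0], [236.0, 234.0], [239.0, 236.0], [243.0, 236.0], [247.0, 237.0], [251.0, 237.0], [256.0, 236.0], [260.0, 236.0], [264.0, 235.0], [268.0, 233.0], [271.0, 231.0], [274.0, 229.0], [276.0, 227.0], [278.0, 225.0]]
[283.72891472 255.04318908] [307. 289.]
```

```bash
python3 -m inch '[{"delta_pos":[-0.04,-0.05,0],"angular":[0,0,0],"claw":2},{"delta_pos":[-0.076,-0.105,0],"angular":[0,0,0],"claw":2},{"delta_pos":[-0.076,-0.105,-0.08],"angular":[0,0,0],"claw":2},{"delta_pos":[-0.076,-0.105,-0.2],"angular":[0,0,0],"claw":2},{"delta_pos":[-0.076,-0.105,-0.3],"angular":[0,0,0],"claw":2},{"delta_pos":[-0.076,-0.105,-0.38],"angular":[0,0,0],"claw":2},{"delta_pos":[-0.076,-0.105,-0.44],"angular":[0,0,0],"claw":2},{"delta_pos":[-0.076,-0.105,-0.48],"angular":[0,0,0],"claw":2},{"delta_pos":[-0.076,-0.105,-0.5],"angular":[0,0,0],"claw":2},{"delta_pos":[-0.076,-0.105,-0.51],"angular":[0,0,0],"claw":2},{"delta_pos":[-0.076,-0.105,-0.52],"angular":[0,0,0],"claw":2},{"delta_pos":[-0.076,-0.105,-0.52],"angular":[0,0,0],"claw":2}]'
```

```text
time: 14.05
position: [470.8, -106.9, 60.2]
tcp_rot: [3.083, 0.593, -0.0]
force: [-0.5, -0.3, -1.8]
grip_width: 6.7
finger_force: 68.3
```

```bash
python3 -m inch '[{"delta_pos":[0,0,-0.004],"angular":[0,0,0],"claw":2},{"delta_pos":[0,0,-0.008],"angular":[0,0,0],"claw":2},{"delta_pos":[0,0,-0.012],"angular":[0,0,0],"claw":2},{"delta_pos":[0,0,-0.012],"angular":[0,0,0],"claw":2}]'
```

```text
time: 14.55
position: [470.6, -106.8, 56.3]
tcp_rot: [3.083, 0.593, -0.001]
force: [-0.3, -0.2, -1.6]
grip_width: 6.8
finger_force: 68.4
```

```bash
python3 -m inch '[{"delta_pos":[0,0,-0.003],"angular":[0,0,0],"claw":2},{"delta_pos":[0,0,-0.006],"angular":[0,0,0],"claw":2},{"delta_pos":[0,0,-0.006],"angular":[0,0,0],"claw":2}]'; python3 -m inch '[{"delta_pos":[0,0,-0.003],"angular":[0,0,0],"claw":2},{"delta_pos":[0,0,-0.003],"angular":[0,0,0],"claw":2}]'
```

```text
time: 14.92
position: [470.9, -107.0, 55.1]
tcp_rot: [3.082, 0.593, -0.0]
force: [-2.1, 0.1, 3.7]
grip_width: 6.5
finger_force: 69.3
time: 15.18
position: [471.2, -107.2, 54.9]
tcp_rot: [3.082, 0.593, -0.0]
force: [-3.4, 0.5, 11.4]
grip_width: 6.6
finger_force: 70.6
```

```bash
python3 -m inch '[{"delta_pos":[0,0,0.003],"angular":[0,0,0],"claw":9},{"delta_pos":[0,0,0.003],"angular":[0,0,0],"claw":14},{"delta_pos":[0,0,0.003],"angular":[0,0,0],"claw":14},{"delta_pos":[0,0,0.003],"angular":[0,0,0],"claw":14},{"delta_pos":[0,0,0.03],"angular":[0,0,0],"claw":14},{"delta_pos":[0,0,0.1],"angular":[0,0,0],"claw":14},{"delta_pos":[0,0,0.22],"angular":[0,0,0],"claw":30},{"delta_pos":[0,0,0.4],"angular":[0,0,0],"claw":45},{"delta_pos":[0,0,0.48],"angular":[0,0,0],"claw":45},{"delta_pos":[0,0,0.48],"angular":[0,0,0],"claw":45}]'
```

```text
time: 16.42
position: [472.2, -107.5, 200.4]
tcp_rot: [3.079, 0.592, 0.006]
force: [0.2, -0.6, -0.9]
grip_width: 44.7
finger_force: 0.0
```

```bash
python3 -m inch '[{"delta_pos":[0.02,0.2,0],"angular":[0,0,0],"claw":40},{"delta_pos":[0.05,0.4,0],"angular":[0,0,0],"claw":40},{"delta_pos":[0.08,0.6,0],"angular":[0,0,0],"claw":40},{"delta_pos":[0.09,0.8,0],"angular":[0,0,0],"claw":40},{"delta_pos":[0.1,0.93,0],"angular":[0,0,0],"claw":40},{"delta_pos":[0.1,0.98,-0.05],"angular":[0,0,0],"claw":40},{"delta_pos":[0.1,0.98,-0.1],"angular":[0,0,0],"claw":40},{"delta_pos":[0.1,0.98,-0.1],"angular":[0,0,0],"claw":40}]'
python3 - <<'E'
from h import *
s=ctrl.get_state();T=cam("top");C=cam("wrist",s);w=ctrl.camera("wrist");t=ctrl.camera("top")
cv2.imwrite("pics/w5.png",w[:,:,::-1]);cv2.imwrite("pics/t5.png",t[:,:,::-1])
print(s["position"])
y=blob(t,(22,120,40),(33,255,255),(285,255,385,355));print("yellow nest",circ(plane(T,y,80)))
B=blob(t,(95,60,50),(125,255,255),(280,255,385,355));print("blue",circ(plane(T,B,72)))
r=blob(w,(0,130,40),(8,255,255),(0,0,640,480));print(r.min(0),r.max(0));print("red wrist",circ(plane(C,r,70)))
E
```

```text
time: 17.42
position: [498.9, 185.6, 164.8]
tcp_rot: [3.083, 0.591, -0.009]
force: [0.6, 0.1, -0.1]
grip_width: 39.8
finger_force: 0.0
[498.93979168 185.61691474 164.84975332]
yellow nest [446.5 -48.9  67.6 446.4 -49.1  67. ]
blue [448.7 -50.4  94.2 448.3 -50.5  93.6]
[ 31. 103.] [186. 245.]
red wrist [492.3 313.5  45.6 492.8 313.7  43.7]
```

```bash
python3 -m inch '[{"delta_pos":[0.005,0.15,0],"angular":[0,0,0],"claw":40},{"delta_pos":[0.012,0.28,-0.05],"angular":[0,0,0],"claw":40},{"delta_pos":[0.012,0.315,-0.1],"angular":[0,0,0],"claw":40},{"delta_pos":[0.012,0.315,-0.1],"angular":[0,0,0],"claw":40},{"delta_pos":[0.012,0.315,-0.1],"angular":[0,0,0],"claw":40}]'
python3 - <<'E'
from h import *
s=ctrl.get_state();C=cam("wrist",s);w=ctrl.camera("wrist");cv2.imwrite("pics/w6.png",w[:,:,::-1])
r=blob(w,(0,130,40),(8,255,255),(0,0,640,480));print(r.min(0),r.max(0));print("red wrist",circ(plane(C,r,70)),s["position"],s["tcp_rot"])
a=np.radians(np.arange(0,360,45))[:,None];print(proj(C,np.array([488.4,315.4,70])+42*np.hstack([np.cos(a),np.sin(a),0*a])).round().tolist())
E
```

```text
time: 18.15
position: [504.7, 280.5, 138.1]
tcp_rot: [3.083, 0.591, -0.0]
force: [-0.4, -0.0, 0.2]
grip_width: 40.1
finger_force: 0.0
[168. 176.] [321. 325.]
red wrist [492.  317.5  43.3 491.8 317.2  42. ] [504.69803081 280.46930209 138.0560263 ] [ 3.08272797e+00  5.91057363e-01 -4.05645198e-04]
[[275.0, 190.0], [212.0, 191.0], [173.0, 234.0], [179.0, 291.0], [223.0, 328.0], [280.0, 328.0], [320.0, 289.0], [319.0, 232.0]]
```

View pics/w6.png

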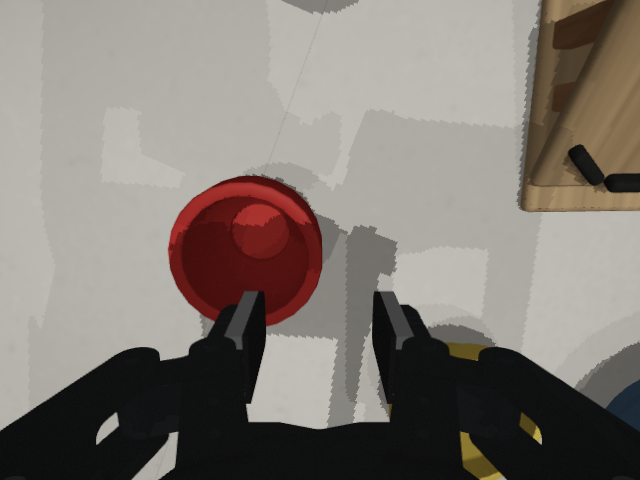

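The red bowl's rim is at wrist px x 168–321, y 176–325, with the fingers straddling its near-right wall. Descend and grip.

```bash
python3 -m inch '[{"delta_pos":[0,0.002,-0.1],"angular":[0,0,0],"claw":40},{"delta_pos":[0,0.002,-0.2],"angular":[0,0,0],"claw":40},{"delta_pos":[0,0.002,-0.27],"angular":[0,0,0],"claw":40},{"delta_pos":[0,0.002,-0.307],"angular":[0,0,0],"claw":40},{"delta_pos":[0,0.002,-0.307],"angular":[0,0,0],"claw":40},{"delta_pos":[0,0.002,-0.307],"angular":[0,0,0],"claw":25},{"delta_pos":[0,0.002,-0.307],"angular":[0,0,0],"claw":12},{"delta_pos":[0,0.002,-0.307],"angular":[0,0,0],"claw":2},{"delta_pos":[0,0.002,-0.307],"angular":[0,0,0],"claw":2},{"delta_pos":[0,0.002,-0.307],"angular":[0,0,0],"claw":2},{"delta_pos":[0,0.002,-0.307],"angular":[0,0,0],"claw":2}]' 60
```

```text
time: 19.58
position: [504.9, 282.7, 46.9]
tcp_rot: [3.083, 0.594, 0.002]
force: [-2.9, -0.6, 6.7]
grip_width: 8.0
finger_force: 56.5
```

```bash
python3 -m inch '[{"delta_pos":[0,0,0.04],"angular":[0,0,0],"claw":2},{"delta_pos":[0,0,0.15],"angular":[0,0,0],"claw":2},{"delta_pos":[0,0,0.3],"angular":[0,0,0],"claw":2},{"delta_pos":[0,-0.05,0.42],"angular":[0,0,0],"claw":2},{"delta_pos":[-0.03,-0.18,0.45],"angular":[0,0,0],"claw":2},{"delta_pos":[-0.06,-0.35,0.45],"angular":[0,0,0],"claw":2},{"delta_pos":[-0.09,-0.52,0.45],"angular":[0,0,0],"claw":2},{"delta_pos":[-0.12,-0.68,0.45],"angular":[0,0,0],"claw":2},{"delta_pos":[-0.15,-0.83,0.45],"angular":[0,0,0],"claw":2},{"delta_pos":[-0.15,-0.93,0.45],"angular":[0,0,0],"claw":2},{"delta_pos":[-0.15,-0.98,0.45],"angular":[0,0,0],"claw":2},{"delta_pos":[-0.15,-0.98,0.45],"angular":[0,0,0],"claw":2}]'
python3 - <<'E'
from h import *
S=cam("side");p=ctrl.camera("side");s=ctrl.get_state();q=s["position"];print(q,s["force"])
cv2.imwrite("pics/s7.png",cv2.resize(p[80:360,150:470],(800,600))[:,:,::-1])
d=np.array([-.369,.9295,0]);a=np.radians(np.arange(0,360,3))[:,None];ci=np.hstack([np.cos(a),np.sin(a),0*a])
for o in (34,38,42):
  F=proj(S,q+o*d+[0,0,-46]+28*ci);P=proj(S,q+o*d+[0,0,24]+42*ci);print(o,"foot",F.min(0),F.max(0),"rim",P.min(0),P.max(0))
y=blob(p,(0,130,40),(8,255,255),(180,80,400,330));print("bbox",y.min(0),y.max(0));l=y[y[:,1]>y[:,1].max()-8];print("foot x",l.min(0),l.max(0))
E
```

```text
time: 21.08
position: [459.5, -12.1, 180.9]
tcp_rot: [3.083, 0.591, -0.0]
force: [-0.7, 0.6, -1.4]
grip_width: 7.6
finger_force: 58.2
[459.35964464 -11.36022452 180.75413572] [ 0.01913817  0.41725367 -1.22260165]
34 foot [220.05210436 221.28946623] [252.20279532 239.25408158] rim [206.21055308 183.25596904] [257.00504053 208.56878502]
38 foot [218.77007932 220.41786369] [250.83501067 238.27865683] rim [204.903849   182.46630188] [255.5547924  207.62460186]
42 foot [217.49566284 219.55122552] [249.47522111 237.30907925] rim [203.60478089 181.68126904] [254.11345949 206.68652618]
bbox [208. 187.] [245. 238.]
foot x [224. 231.] [235. 238.]
```

View pics/s7.png

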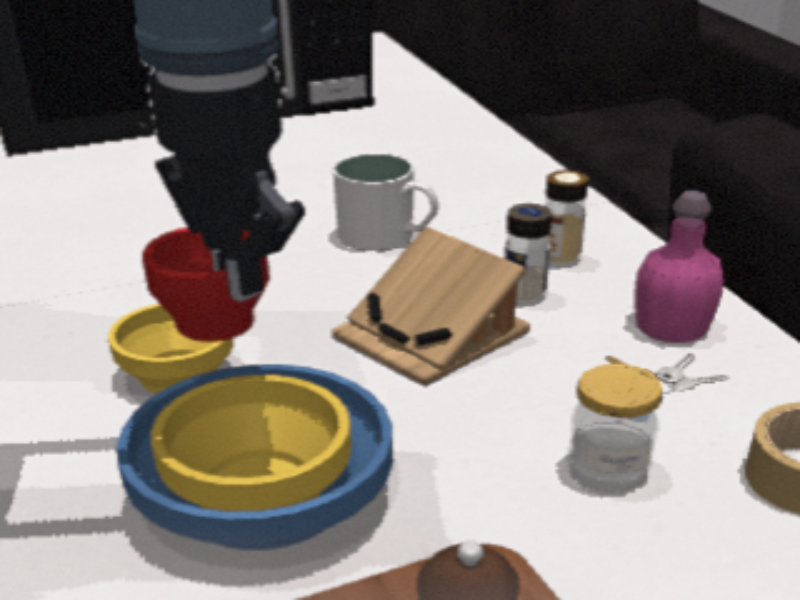

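The red bowl hangs upright (foot at about side px (234,238)), and the yellow one stands level and centred in the blue. Lower it in.

```bash
python3 -m inch '[{"delta_pos":[0,-0.1,0],"angular":[0,0,0],"claw":2},{"delta_pos":[0,-0.2,0],"angular":[0,0,0],"claw":2},{"delta_pos":[0,-0.23,-0.02],"angular":[0,0,0],"claw":2},{"delta_pos":[0,-0.23,-0.1],"angular":[0,0,0],"claw":2},{"delta_pos":[0,-0.23,-0.19],"angular":[0,0,0],"claw":2},{"delta_pos":[0,-0.23,-0.27],"angular":[0,0,0],"claw":2},{"delta_pos":[0,-0.23,-0.32],"angular":[0,0,0],"claw":2},{"delta_pos":[0,-0.23,-0.355],"angular":[0,0,0],"claw":2},{"delta_pos":[0,-0.23,-0.375],"angular":[0,0,0],"claw":2},{"delta_pos":[0,-0.23,-0.385],"angular":[0,0,0],"claw":2},{"delta_pos":[0,-0.23,-0.39],"angular":[0,0,0],"claw":2},{"delta_pos":[0,-0.23,-0.39],"angular":[0,0,0],"claw":2}]'
python3 -m inch '[{"delta_pos":[0,0,-0.004],"angular":[0,0,0],"claw":2},{"delta_pos":[0,0,-0.008],"angular":[0,0,0],"claw":2},{"delta_pos":[0,0,-0.008],"angular":[0,0,0],"claw":2}]'
```

```text
time: 22.62
position: [459.5, -80.9, 63.9]
tcp_rot: [3.082, 0.593, 0.0]
force: [-0.8, -0.4, -1.8]
grip_width: 7.6
finger_force: 58.2
time: 23.0
position: [459.2, -80.7, 61.2]
tcp_rot: [3.083, 0.593, -0.001]
force: [-0.3, 0.2, -0.6]
grip_width: 7.8
finger_force: 58.2
```

```bash
python3 -m inch '[{"delta_pos":[0,0,-0.004],"angular":[0,0,0],"claw":2},{"delta_pos":[0,0,-0.006],"angular":[0,0,0],"claw":2},{"delta_pos":[0,0,-0.006],"angular":[0,0,0],"claw":2}]'; python3 -m inch '[{"delta_pos":[0,0,-0.003],"angular":[0,0,0],"claw":2},{"delta_pos":[0,0,-0.003],"angular":[0,0,0],"claw":2}]'
```

```text
time: 23.38
position: [459.2, -80.7, 59.3]
tcp_rot: [3.083, 0.593, -0.001]
force: [0.4, -0.1, -0.1]
grip_width: 7.6
finger_force: 58.2
time: 23.62
position: [459.5, -80.9, 58.9]
tcp_rot: [3.082, 0.593, -0.0]
force: [-0.9, -0.6, 3.1]
grip_width: 7.5
finger_force: 58.8
```

```bash
python3 -m inch '[{"delta_pos":[0,0,-0.001],"angular":[0,0,0],"claw":2},{"delta_pos":[0,0,-0.001],"angular":[0,0,0],"claw":9},{"delta_pos":[0,0,-0.001],"angular":[0,0,0],"claw":14},{"delta_pos":[0,0,0],"angular":[0,0,0],"claw":14},{"delta_pos":[0,0,0],"angular":[0,0,0],"claw":14}]'
python3 -m inch '[{"delta_pos":[0,0,0.03],"angular":[0,0,0],"claw":14},{"delta_pos":[0,0,0.1],"angular":[0,0,0],"claw":14},{"delta_pos":[0,0,0.22],"angular":[0,0,0],"claw":14},{"delta_pos":[0,0,0.4],"angular":[0,0,0],"claw":30},{"delta_pos":[0,0.2,0.5],"angular":[0,0,0],"claw":30},{"delta_pos":[0,0.4,0.5],"angular":[0,0,0],"claw":30},{"delta_pos":[0,0.6,0.5],"angular":[0,0,0],"claw":30},{"delta_pos":[0,0.8,0.5],"angular":[0,0,0],"claw":30},{"delta_pos":[0,0.8,0.5],"angular":[0,0,0],"claw":30},{"delta_pos":[0,0.8,0.5],"angular":[0,0,0],"claw":30}]'
python3 - <<'E'
from h import *
t=ctrl.camera("top");p=ctrl.camera("side");T=cam("top")
cv2.imwrite("pics/f.png",np.hstack([cv2.resize(t[130:360,270:520],(400,368)),cv2.resize(p[220:440,180:420],(400,368))])[:,:,::-1])
print("red",circ(plane(T,blob(t,(0,130,40),(8,255,255),(280,255,385,355)),82)))
print("yel",circ(plane(T,blob(t,(22,120,40),(33,255,255),(280,255,385,355)),80)))
print("blue",circ(plane(T,blob(t,(95,60,50),(125,255,255),(280,255,385,355)),72)))
E
```

```text
time: 24.25
position: [459.1, -80.6, 58.2]
tcp_rot: [3.083, 0.593, -0.001]
force: [-0.7, -0.3, 0.2]
grip_width: 14.1
finger_force: 0.0
time: 25.5
position: [459.2, 159.2, 208.8]
tcp_rot: [3.082, 0.595, -0.001]
force: [0.7, 0.2, -0.2]
grip_width: 30.0
finger_force: 0.0
red [444.4 -46.   41.7 444.3 -46.2  41.1]
yel [446.5 -48.9  67.6 446.4 -49.1  67. ]
blue [448.7 -50.6  94.3 448.4 -50.5  93.6]
```

View pics/f.png

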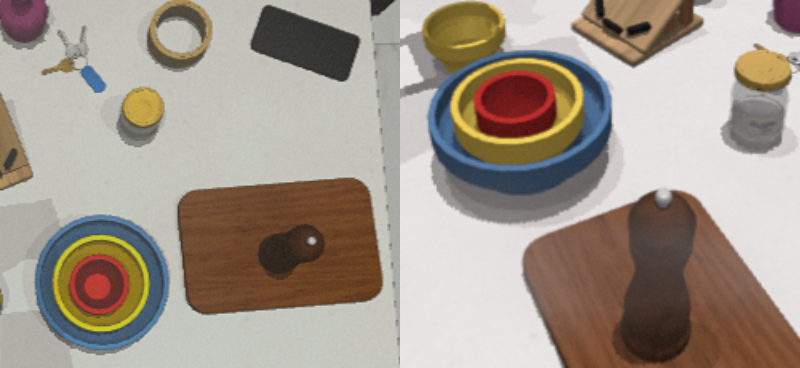

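The three bowls are nested level (centre at about crop px (100,283)), and the mill stands upright on the board at (290,247). Hand it in.

```bash
python3 -c "
from plant import ctrl
print(ctrl.finish_job())"
```

```text
the job is handed in; nothing more can be done
None
```

I handed the job in at about 26 s on the robot's clock: the mill stands upright on the board and the blue, yellow and red bowls are nested with axes within about 7 mm, but the hand-in call did not report whether it passed.

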